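Index the rotary table and clear the bar offcuts into the scrap bin

TASK

Two sawn bar offcuts are lying side by side at one station of the small hand-indexed rotary table. Turn the table by one of its upright pins, one click (a quarter turn), so that the offcuts come round to the gap in the guard, and then push or carry both of them off the table into the open scrap bin in front of that gap. Leave the table clicked in there with the finished flanged bush still standing on it.

Things in the scene. Friction and masses are not known exactly. Their poses are not given: they have to be found in the camera images.
- index_base: Fixed rotary-table fixture on the mat. Origin on the rotation axis at mat level, z up. A grey guard band (outer radius 131 mm, 4 mm thick) stands round the disc, top edge 80 mm above the mat; it is open over 100 degrees centred on this frame's -y direction (the gap), with a 12 mm post at either end. A 30 mm wide, 50 mm high detent block sticks out behind it at +y.
- bin_floor (a point): Centre of the fixed scrap bin's inner floor, 11 mm above the mat, 178 mm from the table axis along index_base -y; axes as index_base. Open steel bin, inside 180 mm (x) by 134 mm (y), walls 3 mm, rim 48 mm above the mat, 17 mm below the disc's top. Its inner edge is tucked under the disc, so what is pushed over the disc's edge in the gap falls in.
- table_centre (a point): Centre of the disc's top face, on the rotation axis, 65 mm above the mat; turns with the table. Dark steel disc of radius 120 mm, 12 mm thick, with a lighter steel hub of radius 24 mm, 27 mm high in its middle.
- turntable (a joint): Angle of the rotary table about the vertical axis, rad, counterclockwise from above positive, 0 at the start; turns both ways. A detent clicks every quarter turn (0, +-1.571, +-3.142) and pulls the table in from within about 0.6 rad; turning past it takes about 4 N at a pin.
- pin0 (a point): Top centre of upright steel pin 0 on the disc, 12 mm diameter, 50 mm high above the disc, 92 mm from the table axis; at joint 0 it stands at 45 degrees (from x towards y) in the index_base frame. The four stations lie between the pins. Pinch or push a pin to turn the table.
- pin1 (a point): Top centre of upright steel pin 1 on the disc, 12 mm diameter, 50 mm high above the disc, 92 mm from the table axis; at joint 0 it stands at 135 degrees (from x towards y) in the index_base frame. The four stations lie between the pins. Pinch or push a pin to turn the table.
- pin2 (a point): Top centre of upright steel pin 2 on the disc, 12 mm diameter, 50 mm high above the disc, 92 mm from the table axis; at joint 0 it stands at 225 degrees (from x towards y) in the index_base frame. The four stations lie between the pins. Pinch or push a pin to turn the table.
- pin3 (a point): Top centre of upright steel pin 3 on the disc, 12 mm diameter, 50 mm high above the disc, 92 mm from the table axis; at joint 0 it stands at 315 degrees (from x towards y) in the index_base frame. The four stations lie between the pins. Pinch or push a pin to turn the table.
- offcut_square: Loose aluminium square-bar stub, 28 x 28 mm, 24 mm high, 50 g. Origin at the centre of its underside. Starts on the disc about 85 mm from the axis, at the station on the -x or the +x side of index_base.
- offcut_hex: Loose steel hexagonal-bar stub, 30 mm across flats (35 mm across corners), 26 mm high, 60 g. Origin at the centre of its underside. Starts about 38 mm beside the square one, at the same station.
- bush: Finished steel flanged bush, loose: flange 48 mm diameter and 9 mm high below, neck 32 mm diameter, 34 mm high in all, with a through bore. Origin at the centre of its underside. Stands across the disc from the offcuts; it is to stay standing on the disc.
There are look-alikes about, which are no part of the job. Leave any orange or pink look-alike of the offcut_hex alone.

How it is judged (in metres and radians):
On the way:
1. the table is clicked in one quarter turn from the start, with both offcuts still on the disc, in the gap of the guard ((value of joint turntable between 1.4208 and 1.7208 rad or value of joint turntable between -1.7208 and -1.4208 rad) and x of offcut_square in the frame of index_base between -0.085 and 0.085 m and y of offcut_square in the frame of index_base between -0.135 and -0.02 m and height (world z) of each of offcut_square, offcut_hex above 0.055 m and x of offcut_hex in the frame of index_base between -0.085 and 0.085 m and y of offcut_hex in the frame of index_base between -0.135 and -0.02 m), for 0.2 s.
At the end, for the whole second after the job is handed in: Both offcuts lie at rest inside the scrap bin (within its walls, origin less than 62 mm above the mat), the table stands within 0.12 rad of one quarter turn from its start, and the bush stands on the disc, within 110 mm of its centre and tilted less than 0.2 rad (x of offcut_square in the frame of bin_floor between -0.092 and 0.092 m and y of offcut_square in the frame of bin_floor between -0.069 and 0.069 m and height (world z) of each of offcut_square, offcut_hex below 0.062 m and linear speed of each of offcut_square, offcut_hex, bush below 0.03 m/s and x of offcut_hex in the frame of bin_floor between -0.092 and 0.092 m and y of offcut_hex in the frame of bin_floor between -0.069 and 0.069 m and (value of joint turntable between 1.4508 and 1.6908 rad or value of joint turntable between -1.6908 and -1.4508 rad) and horizontal distance between bush and table_centre below 0.11 m and height (world z) of bush between 0.055 and 0.08 m and angle between bush's own z axis and vertical below 0.2 rad); the robot touches nothing.
It fails at once if the bush falls over or off the table (height (world z) of bush below 0.05 m or angle between bush's own z axis and vertical above 0.6 rad).
It also fails if it takes over 54 s, if anything falls off the work surface, if the arm or the gripper's body presses on something with over 40 N, if the wrist force passes 120 N, or if a joint passes its speed limit or range.

ROBOT

A 6-joint arm with a two-finger parallel gripper is mounted at the origin on a cart in front of the work surface, level with it; the furniture and walls round the work are solid. World frame = base frame: x ahead of the robot, y to its left, z up, the work surface at z = 0. Lengths are in mm, angles in rad, forces in N, time in s.
With the tool pointing down it reaches from about 300 to 775 mm from the base axis. Payload 14.6 kg.
Tool frame: the origin (TCP) lies between the finger pads; the fingertips stand 8 mm ahead of it and the grasp point (between the pads) lies 11 mm behind it; z points along the fingers, y is the direction in which the jaws open and shut (so a half turn about z gives the same grasp; the last joint's range is limited). The gripper opens to 94 mm and grips with 3 to 60 N. Pads are 16 mm wide; open, the fingers measure 119 mm over their backs; the gripper's body (75 mm by 177 mm) begins 78 mm behind the grasp point.
Start: joints at [-1.284, 0.3, 1.521, -0, 1.321, -0.067], TCP at [190.548, -515.927, 213.446] pointing down, gripper open.
Joint ranges: [-3.03, 3.03], [-0.79, 2.21], [0.23, 2.52], [-1.04, 4.18], [0, 3.07], [-2.55, 2.55]. Speed limits (rad/s): [2.22, 2.22, 2.57, 3.14, 3.14, 3.14].

INTERFACE

Orientations are given as [roll, pitch, yaw] about the fixed x, y, z axes, in that order (R = Rz(yaw) Ry(pitch) Rx(roll)).
In Python, from cell import manip gives the robot as it stands. The module is installed in compiled form; this text tells all that it offers.
- The arm moves only by the tool send_rows, never from a script. Its argument "series" is a list that holds one entry, the list of rows, each a list of 5 numbers: the opening, from 0 (shut) to 1 (fully open), then the shift along the tool's x, y, z in mm, then the turn about the tool's z in degrees. In form: [[[gripper, dx, dy, dz, roll], ...]]. A call has 1 to 10 rows; each row is the pose to reach, as a shift and turn from the pose commanded when the call began, along the tool's axes at that moment; what a row does not reach only later rows make up. A row lasts 1/10 s, in which the tool goes at most 50 mm and 8.59 degrees, less where a joint would pass 70% of its speed; a pose out of reach is approached as far as the arm can. A call with a gripper value outside its range is refused whole. The fingers move at their own pace and stop on an object; "newtons" is the grip in N (left out, the last holds). Time passes only in rows, so rows that repeat a pose let the fingers close. It gives the time, the measured TCP pose, the force and the opening at its end, in the units of the state.
- manip.read_state(): the state, without advancing time (a new reading comes with each control period).
- manip.camera(name): name is "side" or "top" or "wrist"; returns a dict with "img" (400x640x3 uint8, red, green, blue), "vfov" (degrees; the focal length in pixels is half the picture's height over the tangent of half this angle, whatever the lens; pixels are square), "cx", "cy" (the principal point, pixels), "dist" ([k1, k2, p1, p2, k3] as OpenCV has them; the pictures are not rectified), "pose" (4x4, takes a point from camera to world coordinates); the wrist camera has in their place "T_tool_cam" (4x4, takes a point from camera to tool coordinates, whose origin is the TCP and whose axes are the flange's). Camera axes: x right, y down, z forward; pixel columns grow to the right and rows downward; lengths in mm; the calibration is good to about 2 mm. A picture is of the moment at which its call begins: read the wrist's pose just before it. There is no depth.
- manip.sign_off(): hands the job in, once; it reports no verdict.
Trained networks look in a picture, given as the dict that the camera call returned (one of the last four; its "shot" number tells which), for a name from the list of things; names that differ only in an ending like _2 or _b are one class to them, and where a whole thing is asked for, a point or a joint stands for the part that bears it (a point fixed in the world has none). Each returns a list of dicts, best first, with "conf" (0 to 1); they miss things now and then, are a little off and sometimes report something else, mostly with a low value. They report only what shows in the picture. A call takes as long as a camera call. They do not tell look-alikes from the thing itself.
- manip.find_in(target, picture): "rect" ([left, top, width, height] in pixels, round what is visible of it).
- manip.silhouettes(target, picture): "pixels" (400x640 bool, what is visible of it) and "rect" ([left, top, width, height] in pixels, round what is visible of it).
The state is a dict: "clock": time; "joints": joint angles; "qd": joint speeds; "effort": joint torques, N m; "eef_pos": TCP position; "eef_rot": TCP orientation; "wrist_force": force on the tool from outside, world axes, zero at the start; "moment": the same for the moment, N m; "finger_gap": finger opening in mm.
Only numpy, scipy, OpenCV 4.12 (cv2) and the standard library are available. Lean on these libraries where they do the work, as an engineer would, in place of code of your own. Each camera call takes 0.05 s, during which the arm holds its last target. There are 200 camera calls.

## Working session

There is one attempt and no reset: what is moved stays moved. The work goes in short steps, Python scripts to look and compute and a tool call to move; the robot and the scene stay as the last step left them, time stands still between calls to the robot, and variables do not carry over. Pictures are saved under pics/ and viewed, about 8 in all and at most 12, crops included, and the job is handed in when it is done.

Besides the shell and the picture viewer there is one more tool, called as a command line: name --argument value ..., lists and objects as JSON in quotes. send_rows: Moves the arm, as the interface text tells. Its arguments: {"type":"object","properties":{"series":{"type":"array"},"newtons":{"type":"number"}},"required":["series"]}

```bash
mkdir -p pics
cat > h.py <<'E'
import numpy as np, cv2
from cell import manip
from scipy.spatial.transform import Rotation as R
def K(c):
    f=200/np.tan(np.radians(c["vfov"])/2)
    return np.array([[f,0,c["cx"]],[0,f,c["cy"]],[0,0,1.]])
def pose(c,s=None):
    if "pose" in c: return np.array(c["pose"])
    T=np.eye(4);T[:3,:3]=R.from_euler("xyz",s["eef_rot"]).as_matrix();T[:3,3]=s["eef_pos"]
    return T@np.array(c["T_tool_cam"])
def topt(c,uv,z,s=None):
    P=pose(c,s);u=cv2.undistortPoints(np.array(uv,float).reshape(-1,1,2),K(c),np.array(c["dist"],float)).reshape(-1,2)
    d=np.c_[u,np.ones(len(u))]@P[:3,:3].T
    return P[:3,3]+d*((z-P[2,3])/d[:,2])[:,None]
def proj(c,X,s=None):
    P=np.linalg.inv(pose(c,s));r,_=cv2.Rodrigues(P[:3,:3])
    return cv2.projectPoints(np.array(X,float).reshape(-1,1,3),r,P[:3,3],K(c),np.array(c["dist"],float))[0].reshape(-1,2)
def save(c,n): cv2.imwrite("pics/"+n,c["img"][:,:,::-1])
E
python3 - <<'E'
from h import *
s=manip.read_state();print(s["eef_pos"],s["eef_rot"],s["clock"])
c=manip.camera("top");save(c,"top1.png");print(np.round(c["pose"],2).tolist())
for n,z in [("offcut_square",89),("offcut_hex",91),("bush",99),("pin0",115),("index_base",80),("turntable",65)]:
  for d in manip.find_in(n,c)[:6]:
    l,t,w,h=d["rect"];print(n,round(d["conf"],2),[int(x) for x in d["rect"]],topt(c,[l+w/2,t+h/2],z)[0].round())
c=manip.camera("side");save(c,"side1.png");print(np.round(c["pose"],2).tolist())
cv2.imwrite("pics/both1.png",np.vstack([cv2.imread("pics/top1.png"),cv2.imread("pics/side1.png")])[:, :])
E
```

```text
[ 190.47727293 -515.68937784  212.87451604] [-3.14043792e+00 -7.83377420e-05  3.53753049e-01] 0.0
[[0.02, -1.0, 0.07, 473.58], [-1.0, -0.02, 0.02, 30.75], [-0.02, -0.07, -1.0, 936.85], [0.0, 0.0, 0.0, 1.0]]
offcut_square 0.51 [292, 203, 14, 13] [502.  86.  89.]
offcut_hex 0.71 [387, 235, 10, 15] [ 431. -132.   91.]
offcut_hex 0.58 [253, 127, 98, 98] [582.  81.  91.]
offcut_hex 0.53 [321, 257, 11, 12] [379.  18.  91.]
offcut_hex 0.48 [287, 259, 15, 14] [371.  93.  91.]
bush 0.74 [250, 125, 98, 96] [586.  89.  99.]
bush 0.61 [276, 129, 24, 23] [663. 116.  99.]
pin0 0.82 [254, 126, 96, 97] [582.  80. 115.]
index_base 0.78 [235, 119, 171, 113] [584.  38.  80.]
turntable 0.64 [251, 121, 99, 101] [596.  87.  65.]
[[-1.0, 0.03, -0.03, 542.39], [0.04, 0.65, -0.76, 759.14], [-0.01, -0.76, -0.65, 694.43], [0.0, 0.0, 0.0, 1.0]]
```

View pics/top1.png

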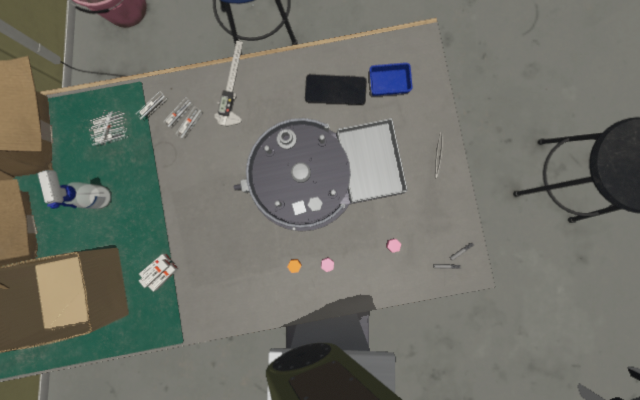

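The top view shows the rotary table at (300,172) and the bin to its right at (372,160). The offcuts are at (299,208) (square) and (315,204) (hex), and the bush is at (286,138). The hex look-alikes are orange (294,266), pink (328,265) and pink (394,245), all lying on the mat. I choose the grey hex on the disc and will check it in a close crop with a model overlay.

Run:
```python
from h import *
c=manip.camera("top")
x0,y0=225,105
im=cv2.resize(c["img"][y0:y0+135,x0:x0+195],None,fx=4,fy=4,interpolation=cv2.INTER_CUBIC)[:,:,::-1].copy()
# rough model: axis from hub px, bearing of bin
ax=topt(c,[[300,172]],92)[0]; b=topt(c,[[372,160]],11)[0]
print("axis",ax,"bin",b, np.linalg.norm((b-ax)[:2]), "reach",np.linalg.norm(ax[:2]))
d=(b-ax)[:2];yaw=np.arctan2(d[1],d[0])+np.pi/2;print("yaw",yaw)
def I(r,a,z): 
    a=np.radians(a)+yaw; return [ax[0]+r*np.cos(a),ax[1]+r*np.sin(a),z]
for k in range(4):
    for z,col in ((65,(0,255,255)),(115,(0,0,255))):
        p=(proj(c,[I(92,45+90*k,z)])[0]-[x0,y0])*4; cv2.circle(im,(int(p[0])+2,int(p[1])+2),4,col,1)
for r,z,col in((120,65,(0,255,0)),(131,80,(255,0,0)),(24,92,(0,255,0))):
    p=((proj(c,[I(r,a,z) for a in range(0,360,5)])-[x0,y0])*4+2).astype(int)
    cv2.polylines(im,[p.reshape(-1,1,2)],True,col,1)
cv2.imwrite("pics/crop1.png",im)
print("sq",topt(c,[[299,208]],89),"hex",topt(c,[[315.5,204]],91),"bush",topt(c,[[286,138]],99))
```

```text
axis [591.89800822  87.45952307  92.        ] bin [638.23793055 -91.79043738  11.        ] 185.1430169470385 reach 598.3246780032772
yaw 0.25298243639107243
sq [[507.25025379  87.75886596  89.        ]] hex [[517.41148954  49.23300303  91.        ]] bush [[670.55815702 121.98943444  99.        ]]
```

View pics/crop1.png

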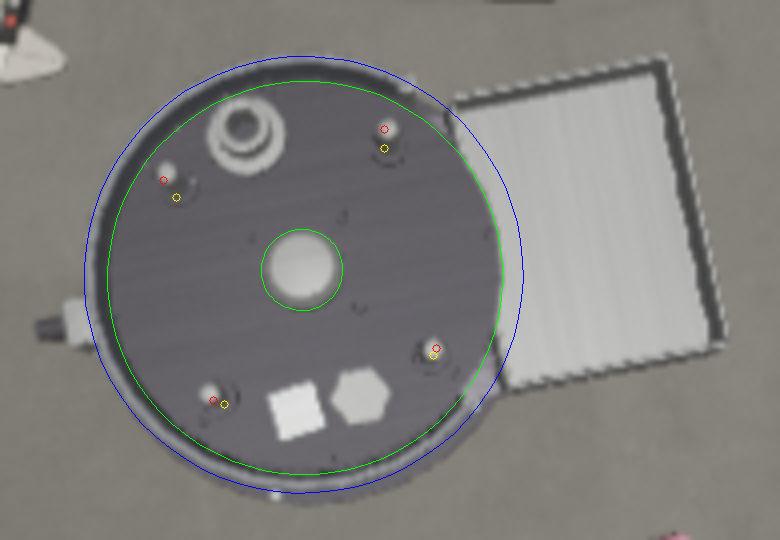

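The crop confirms the choice: the grey hex beside the white square on the disc, both at the near (-x) station. The bush stands across from them. Pin tops in the crop are at (388,127), (167,172), (209,393) and (433,347). I'll refine the axis and yaw from these.

```bash
cat >> h.py <<'E'
def mv(target,yaw_deg,s):
    "tool-frame shift to world target + roll"
    Rm=R.from_euler("xyz",s["eef_rot"]).as_matrix()
    return (Rm.T@(np.array(target)-s["eef_pos"])).round(1), round(np.degrees(s["eef_rot"][2])-yaw_deg,1)
E
python3 - <<'E'
from h import *
from scipy.optimize import least_squares
c=manip.camera("top");s=manip.read_state()
px=np.array([[388,127],[167,172],[209,393],[433,347]])/4+[225,105]-.4
ang=[315,45,135,225]
ang=np.radians([315,45,135,225])
W=topt(c,px,115)
f=lambda p:(proj(c,[[p[0]+92*np.cos(a+p[2]),p[1]+92*np.sin(a+p[2]),115] for a in ang])-px).ravel()
r=least_squares(f,[590,87,.25]);x=r.x;print(x,r.fun.round(2))
# same with world residual, bin yaw from corners
q=np.array([[455,103],[662,65],[718,345],[508,388]])/4+[225,105]-.4
B=topt(c,q,48);print(B.round(), "bin c",B.mean(0).round())
d=B[1]-B[0];e=B[2]-B[3];print(np.arctan2(d[1],d[0])+np.pi/2,np.arctan2(e[1],e[0])+np.pi/2)
p=[x[0]+92*np.cos(ang[3]+x[2]),x[1]+92*np.sin(ang[3]+x[2])];print("pin2",p)
psi=np.degrees(ang[3]+x[2])-180;print(psi,mv([*p,190],psi,s))
E
```

```text
[5.94628491e+02 8.74801143e+01 2.22097542e-01] [ 0.01 -0.06 -0.17 -0.1   0.09 -0.01  0.08  0.18]
[[ 704.   -2.   48.]
 [ 731. -130.   48.]
 [ 557. -166.   48.]
 [ 528.  -38.   48.]] bin c [630. -84.  48.]
0.2026118919788289 0.22494898263154206
pin2 [np.float64(545.502351913637), np.float64(9.694366824601673)]
57.725251802249176 (array([ 515.1, -370.1,   23.5]), np.float64(-37.5))
```

send_rows --series '[[[0.32,515,-370,23,-37.5],[0.32,515,-370,23,-37.5],[0.32,515,-370,23,-37.5],[0.32,515,-370,23,-37.5],[0.32,515,-370,23,-37.5],[0.32,515,-370,23,-37.5],[0.32,515,-370,23,-37.5],[0.32,515,-370,23,-37.5],[0.32,515,-370,23,-37.5],[0.32,515,-370,23,-37.5]]]'

```text
clock: 1.5
eef_pos: [471.0, -99.9, 195.5]
eef_rot: [3.141, -0.0, 1.008]
wrist_force: [0.6, -0.6, -0.3]
finger_gap: 30.5
```

send_rows --series '[[[0.32,0,0,0,0],[0.32,0,0,0,0]]]'

```text
clock: 1.7
eef_pos: [470.3, -101.2, 195.1]
eef_rot: [-3.141, 0.0, 1.011]
wrist_force: [-0.9, -0.4, -0.0]
finger_gap: 30.3
```

Run:
```python
from h import *
s=manip.read_state();print(s["clock"],s["eef_pos"],np.degrees(s["eef_rot"]),s["finger_gap"])
print(mv([545.5,9.7,190],57.7,s))
```

```text
1.7 [ 470.34037024 -101.16982563  195.13320523] [-1.79977873e+02  1.58565865e-02  5.79027855e+01] 30.28315079569862
(array([133.9,   4.8,   5.1]), np.float64(0.2))
```

send_rows --series '[[[0.32,45,2,2,0],[0.32,90,4,4,0],[0.32,134,5,5,0],[0.32,134,5,5,0],[0.32,134,5,5,0],[0.32,134,5,5,0]]]'

```text
clock: 2.3
eef_pos: [545.4, 7.1, 190.4]
eef_rot: [3.142, 0.0, 1.006]
wrist_force: [0.2, -0.2, -0.0]
finger_gap: 29.9
```

Run:
```python
from h import *
s=manip.read_state();c=manip.camera("wrist");print(s["clock"],s["eef_pos"],np.degrees(s["eef_rot"]),s["finger_gap"])
im=c["img"][:,:,::-1].copy()
def dot(X,col):
    p=proj(c,[X],s)[0];print(X,p.round());cv2.circle(im,(int(p[0]),int(p[1])),5,col,1)
dot([545.5,9.7,115],(0,0,255));dot([*s["eef_pos"][:2],115],(0,255,0))
for a in (135,315):
  t=np.radians(a)+.222; dot([594.6+92*np.cos(t),87.5+92*np.sin(t),115],(0,0,255))
dot([594.6,87.5,92],(255,0,0))
cv2.imwrite("pics/w1.png",im)
```

```text
2.3 [545.37177801   7.14374724 190.4487112 ] [1.79997189e+02 1.43393506e-02 5.76647410e+01] 29.932602811136903
[545.5, 9.7, 115] [318. 206.]
[np.float64(545.371778010327), np.float64(7.143747240983055), 115] [319. 208.]
[np.float64(516.8190448060367), np.float64(136.63372578092026), 115] [205.  97.]
[np.float64(672.3809551939634), np.float64(38.36627421907976), 115] [431.  96.]
[594.6, 87.5, 92] [318.  98.]
```

View pics/w1.png

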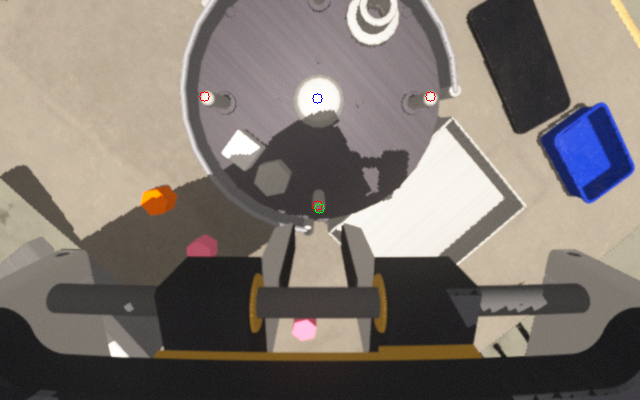

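The wrist view shows pin 2 at (319,207), with all pins and the hub on their predicted marks. The fingers straddle the pin, so I'm descending to pinch.

send_rows --newtons 25 --series '[[[0.32,2,0,30,0],[0.32,2,0,60,0],[0.32,2,0,87,0],[0.32,2,0,87,0],[0.32,2,0,87,0],[0,2,0,87,0],[0,2,0,87,0],[0,2,0,87,0],[0,2,0,87,0]]]'

```text
clock: 3.25
eef_pos: [547.5, 10.4, 104.5]
eef_rot: [3.14, -0.001, 1.008]
wrist_force: [-1.1, -0.9, 6.2]
finger_gap: 11.1
```

Run:
```python
from h import *
s=manip.read_state();print(s["eef_pos"],np.degrees(s["eef_rot"]),s["finger_gap"],s["wrist_force"])
A=np.array([594.6,87.5])
p=np.array(s["eef_pos"]);r=p[:2]-A;print(np.linalg.norm(r),np.degrees(np.arctan2(r[1],r[0])-.222)%360)
Rm=R.from_euler("xyz",s["eef_rot"]).as_matrix()
r=92*np.array([np.cos(np.radians(225)+.222),np.sin(np.radians(225)+.222)])
for d in list(range(4,93,4)):
    t=np.radians(d);q=np.array([[np.cos(t),-np.sin(t)],[np.sin(t),np.cos(t)]])@r
    D=np.r_[q-r,0];print(d,(Rm.T@D).round(1)[:2])
```

```text
[547.49418992  10.37839369 104.4644752 ] [ 1.79899807e+02 -3.95318715e-02  5.77734501e+01] 11.117848658256246 [-1.08697525 -0.93372488  6.24044775]
90.36979309417133 225.86378786890384
4 [0.2 6.4]
8 [ 0.9 12.8]
12 [ 2.  19.1]
16 [ 3.5 25.4]
20 [ 5.5 31.5]
24 [ 7.9 37.4]
28 [10.7 43.2]
32 [13.9 48.8]
36 [17.5 54.1]
40 [21.5 59.2]
44 [25.8 63.9]
48 [30.4 68.4]
52 [35.3 72.5]
56 [40.5 76.3]
60 [45.9 79.7]
64 [51.6 82.7]
68 [57.5 85.4]
72 [63.5 87.6]
76 [69.7 89.3]
80 [75.9 90.7]
84 [82.3 91.6]
88 [88.7 92. ]
92 [95.1 92. ]
```

The pin is pinched (gap 11 mm). Now I drive the arc counterclockwise.

send_rows --series '[[[0,0,3.2,0,-2],[0,0.9,12.8,0,-8],[0,2,19.1,0,-12],[0,3.5,25.4,0,-16],[0,5.5,31.5,0,-20],[0,7.9,37.4,0,-24],[0,10.7,43.2,0,-28],[0,13.9,48.8,0,-32],[0,17.5,54.1,0,-36],[0,21.5,59.2,0,-40]]]'

```text
clock: 4.25
eef_pos: [609.0, -3.1, 104.5]
eef_rot: [3.141, 0.001, 1.709]
wrist_force: [-3.2, -0.7, 6.3]
finger_gap: 11.3
```

Run:
```python
from h import *
s=manip.read_state();print(s["eef_pos"],np.degrees(s["eef_rot"]),s["finger_gap"],s["wrist_force"])
A=np.array([594.6,87.5])
p=np.array(s["eef_pos"]);r=p[:2]-A;print(np.linalg.norm(r),np.degrees(np.arctan2(r[1],r[0])-.222)%360)
psi=57.7+40;Rm=R.from_euler("xyz",[np.pi,0,np.radians(psi)]).as_matrix()
r=92*np.array([np.cos(np.radians(265)+.222),np.sin(np.radians(265)+.222)])
for d in list(range(5,53,5)):
    t=np.radians(d);q=np.array([[np.cos(t),-np.sin(t)],[np.sin(t),np.cos(t)]])@r
    D=np.r_[q-r,0];print(d,(Rm.T@D).round(1)[:2])
```

```text
[608.99887474  -3.08702521 104.50736247] [1.79941420e+02 3.38928722e-02 9.79355676e+01] 11.253638748593957 [-3.24234367 -0.65600786  6.27634359]
91.7242428710286 266.3119867652673
5 [0.4 8. ]
10 [ 1.4 16. ]
15 [ 3.1 23.8]
20 [ 5.6 31.5]
25 [ 8.6 38.9]
30 [12.3 46. ]
35 [16.7 52.8]
40 [21.5 59.1]
45 [27. 65.]
50 [32.9 70.5]
```

send_rows --series '[[[0,0.4,8,0,-5],[0,1.4,16,0,-10],[0,3.1,23.8,0,-15],[0,5.6,31.5,0,-20],[0,8.6,38.9,0,-25],[0,12.3,46,0,-30],[0,16.7,52.8,0,-35],[0,21.5,59.1,0,-40],[0,27,65,0,-45],[0,31.9,69.5,0,-49]]]'

```text
clock: 5.25
eef_pos: [673.2, 38.9, 104.5]
eef_rot: [3.141, -0.0, 2.566]
wrist_force: [-7.1, 1.7, 9.2]
finger_gap: 11.3
```

send_rows --series '[[[0,0,0,0,0],[0.32,0,0,0,0],[0.32,0,0,0,0],[0.32,0,0,0,0],[0.32,0,0,-20,0],[0.32,0,0,-50,0],[0.32,0,0,-90,0],[0.32,0,0,-90,0]]]'

```text
clock: 6.05
eef_pos: [674.8, 38.0, 199.4]
eef_rot: [3.137, 0.007, 2.561]
wrist_force: [0.3, 0.3, -0.1]
finger_gap: 30.0
```

Run:
```python
from h import *
s=manip.read_state();print(s["eef_pos"],np.degrees(s["eef_rot"]),s["finger_gap"],s["wrist_force"])
w=manip.camera("wrist");t=manip.camera("top")
a=w["img"][:,:,::-1];x0,y0=225,95
b=cv2.resize(t["img"][y0:y0+125,x0:x0+200],(640,400),interpolation=cv2.INTER_CUBIC)[:,:,::-1]
cv2.imwrite("pics/turn.png",cv2.resize(np.vstack([a,b]),None,fx=.75,fy=.75))
```

```text
[674.76191001  38.03559093 199.40785181] [179.72785263   0.41294887 146.7560973 ] 29.99254239965409 [ 0.31401635  0.27061083 -0.06969444]
```

View pics/turn.png

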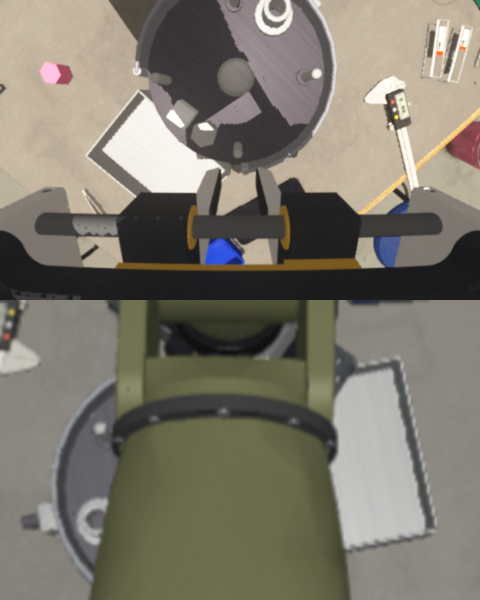

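The wrist half shows the pin against the gripper and the offcuts turned to the gap beside the bin, at picture px (180,113) and (205,133). The bush is still standing at (272,12). I'll measure the offcuts and check that the table has clicked in.

Run:
```python
from h import *
s=manip.read_state();w=manip.camera("wrist")
A=np.array([594.6,87.5]);y=.222;M=np.array([[np.cos(y),np.sin(y)],[-np.sin(y),np.cos(y)]])
for n,z in (("offcut_square",77),("offcut_hex",78),("bush",82)):
  for d in manip.silhouettes(n,w)[:3]:
    l,t,ww,h=d["rect"];v,u=np.nonzero(d["pixels"]);print(n,round(d["conf"],2),[int(k) for k in d["rect"]],(M@(topt(w,[[u.mean(),v.mean()]],z,s)[0][:2]-A)).round())
# pin tops px (from view /0.75)
print("pins",[(M@(topt(w,[p],115,s)[0][:2]-A)).round(1) for p in ([316/.75,73.5/.75],[153/.75,77/.75],[237/.75,152/.75])])
q=np.r_[A+M.T@[0.,-46.],190];print(q,mv(q,102.7,s))
```

```text
offcut_square 0.98 [224, 134, 35, 41] [-20. -85.]
offcut_hex 0.83 [254, 161, 36, 40] [ 19. -84.]
offcut_hex 0.62 [55, 85, 41, 31] [-176. -159.]
bush 0.89 [338, 0, 55, 51] [-16.  81.]
pins [array([60.5, 61.8]), array([-66.1, -65.4]), array([ 59.8, -62.6])]
[604.72832509  42.62888423 190.        ] (array([ 59.8, -33.7,   3.7]), np.float64(44.1))
```

The offcuts are at (-20,-85) and (19,-84) in the base frame, and the pins are at 45° multiples, so the table is clicked in. Next I go in behind them.

send_rows --series '[[[0.3,20,-11,4,8],[0.3,40,-22,4,16],[0.3,60,-34,4,24],[0.3,60,-34,4,32],[0.3,60,-34,4,40],[0.3,60,-34,4,44],[0.3,60,-34,4,44],[0.3,60,-34,4,44]]]'

```text
clock: 7.15
eef_pos: [604.1, 42.6, 188.7]
eef_rot: [-3.141, -0.0, 1.796]
wrist_force: [-0.8, 0.2, -0.5]
finger_gap: 28.2
```

Run:
```python
from h import *
s=manip.read_state();print(s["clock"],s["eef_pos"],np.degrees(s["eef_rot"]),s["finger_gap"]);print(mv([604.7,42.6,79],102.7,s))
```

```text
7.15 [604.07125882  42.5723172  188.7449377 ] [-1.79945789e+02 -1.25123808e-02  1.02904740e+02] 28.197435087279214
(array([-1.000e-01,  7.000e-01,  1.097e+02]), np.float64(0.2))
```

send_rows --series '[[[0.3,0,0,40,0],[0.3,0,0,80,0],[0.3,0,0,100,0],[0.3,0,0,109,0],[0.3,0,0,109,0],[0.3,0,0,109,0]]]'

```text
clock: 7.75
eef_pos: [604.9, 42.6, 81.5]
eef_rot: [3.14, 0.0, 1.794]
wrist_force: [1.1, 0.1, 0.6]
finger_gap: 28.1
```

send_rows --series '[[[0.3,-6,0,0,0],[0.3,-14,0,0,0],[0.3,-22,0,0,0],[0.3,-30,0,0,0],[0.3,-38,0,0,0],[0.3,-46,0,0,0],[0.3,-54,0,0,0],[0.3,-62,0,0,0],[0.3,-70,0,0,0],[0.3,-70,0,0,0]]]'

```text
clock: 8.75
eef_pos: [619.9, -26.8, 80.2]
eef_rot: [-3.142, 0.0, 1.793]
wrist_force: [0.4, -0.0, -0.1]
finger_gap: 28.1
```

Run:
```python
from h import *
s=manip.read_state();print(s["clock"],s["eef_pos"],np.degrees(s["eef_rot"]),s["wrist_force"])
w=manip.camera("wrist");sd=manip.camera("side")
cv2.imwrite("pics/push.png",cv2.resize(np.vstack([w["img"],sd["img"]])[:,:,::-1],None,fx=.75,fy=.75))
```

```text
8.75 [619.8570745  -26.77011102  80.2275218 ] [-1.79995842e+02  8.76840207e-03  1.02716459e+02] [ 0.35287232 -0.02338676 -0.14695132]
```

View pics/push.png

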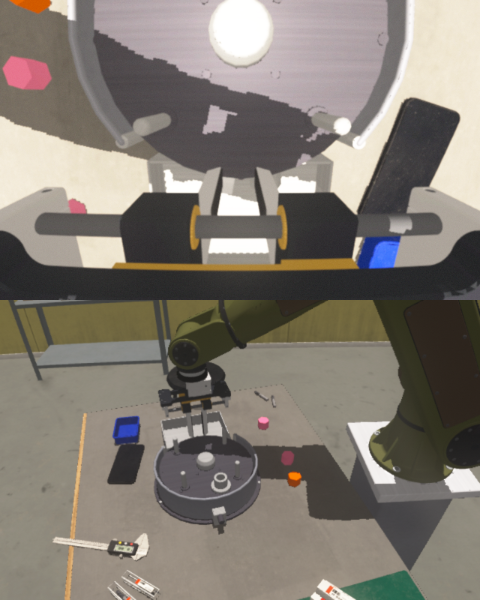

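The disc's gap sector looks empty, and the bush is standing at (222,482) in the side half. I'll raise and back off to see into the bin.

send_rows --series '[[[0.3,0,0,-40,0],[0.3,0,0,-85,0],[0.3,0,0,-125,0],[0.3,-35,-32,-125,0],[0.3,-70,-65,-125,0],[0.3,-105,-98,-125,0],[0.3,-140,-130,-125,0],[0.3,-175,-163,-125,0],[0.3,-210,-195,-125,0],[0.3,-245,-228,-125,0]]]'

```text
clock: 9.85
eef_pos: [450.5, -316.1, 205.6]
eef_rot: [3.141, 0.0, 1.794]
wrist_force: [0.9, -0.4, -0.3]
finger_gap: 28.4
```

send_rows --series '[[[0.3,0,0,0,0],[0.3,0,0,0,0],[0.3,0,0,0,0],[0.3,0,0,0,0],[0.3,0,0,0,0]]]'

```text
clock: 10.35
eef_pos: [452.1, -314.1, 205.3]
eef_rot: [3.142, -0.0, 1.795]
wrist_force: [-0.7, -0.5, -0.3]
finger_gap: 27.9
```

Run:
```python
from h import *
s=manip.read_state();print(s["clock"],s["eef_pos"],s["wrist_force"])
t=manip.camera("top");sd=manip.camera("side")
A=np.array([594.6,87.5]);y=.222;M=np.array([[np.cos(y),np.sin(y)],[-np.sin(y),np.cos(y)]])
for n,z in (("offcut_square",30),("offcut_hex",30),("bush",82)):
  for d in manip.find_in(n,t)[:5]:
    l,tt,ww,h=d["rect"];print(n,round(d["conf"],2),[int(k) for k in d["rect"]],(M@(topt(t,[[l+ww/2,tt+h/2]],z)[0][:2]-A)).round())
a=cv2.resize(t["img"][105:230,225:425],(640,400),interpolation=cv2.INTER_CUBIC);b=cv2.resize(sd["img"][120:295,180:460],(640,400),interpolation=cv2.INTER_CUBIC)
cv2.imwrite("pics/end.png",cv2.resize(np.vstack([a,b])[:,:,::-1],None,fx=.75,fy=.75))
```

```text
10.35 [ 452.10023777 -314.09960617  205.34913308] [-0.72757374 -0.53111682 -0.32569429]
offcut_hex 0.71 [347, 148, 8, 16] [  20. -134.]
offcut_hex 0.61 [287, 258, 14, 12] [-219.   61.]
offcut_hex 0.48 [386, 239, 12, 10] [-217. -189.]
bush 0.65 [255, 177, 24, 21] [-24.  85.]
```

View pics/end.png

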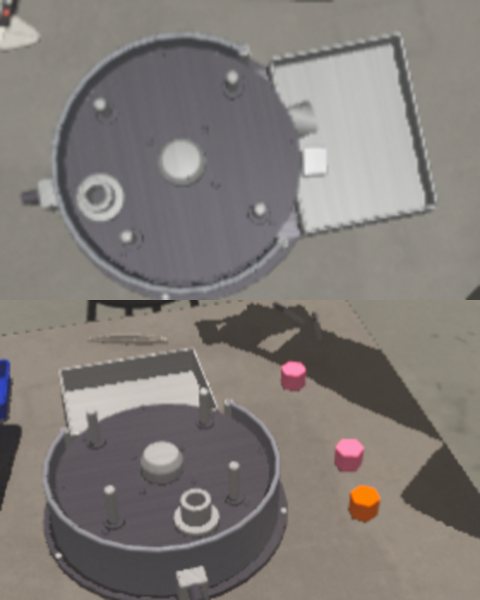

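The top half shows the square at (315,161) and the hex at (302,118), both inside the bin near the disc's edge. The bush is standing at (100,197) and the pins are at their quarter-turn positions. The hex may be leaning, so I'll take one closer wrist look.

send_rows --series '[[[0.3,20,40,0,0],[0.3,30,80,0,0],[0.3,40,120,0,0],[0.3,50,160,0,0],[0.3,60,200,0,0],[0.3,60,210,0,0],[0.3,60,210,0,0],[0.3,60,210,0,0],[0.3,60,210,0,0]]]'

```text
clock: 11.5
eef_pos: [642.3, -210.7, 205.6]
eef_rot: [3.141, 0.0, 1.793]
wrist_force: [-0.8, 0.1, 0.3]
finger_gap: 28.3
```

Run:
```python
from h import *
s=manip.read_state();print(s["clock"],s["eef_pos"])
w=manip.camera("wrist")
A=np.array([594.6,87.5]);y=.222;M=np.array([[np.cos(y),np.sin(y)],[-np.sin(y),np.cos(y)]])
for n in ("offcut_square","offcut_hex"):
  for d in manip.find_in(n,w)[:3]:
    l,tt,ww,h=d["rect"];print(n,round(d["conf"],2),[int(k) for k in d["rect"]],(M@(topt(w,[[l+ww/2,tt+h/2]],25,s)[0][:2]-A)).round())
cv2.imwrite("pics/w2.png",w["img"][:,:,::-1])
```

```text
11.5 [ 642.34810513 -210.7477244   205.59576495]
offcut_square 0.8 [306, 21, 25, 38] [ -19. -136.]
offcut_hex 0.77 [343, 17, 33, 38] [  26. -132.]
```

View pics/w2.png

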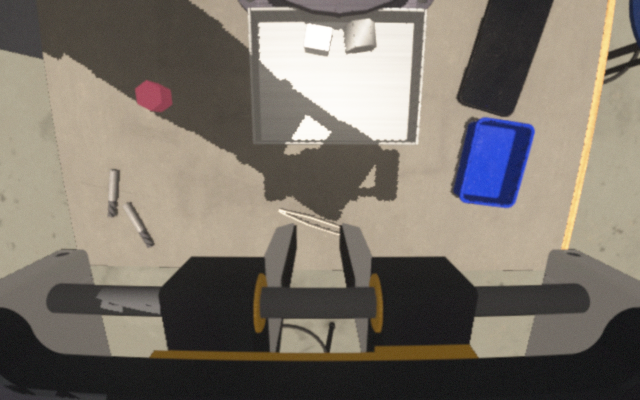

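Both offcuts lie on the bin floor, the square at (318,38) and the hex at (360,36), clear of the disc and walls. The arm is in free air, so I'm handing in.

```bash
python3 -c "
from cell import manip
print(manip.sign_off())"
```

```text
the job is handed in; nothing more can be done
None
```

I turned the table one quarter turn counterclockwise by pinching pin 2. I then pushed both offcuts off the disc into the bin with the fingers and handed the job in at about 11.5 s on the robot's clock.

- **Before the push:** the offcuts sat in the gap at about (-20, -85) and (19, -84) mm in the index_base frame. The three pins I measured read within about 5 mm of their quarter-turn positions, which is looser than the other measurements but fits a clicked-in table.
- **Last checks:** both offcuts lie on the bin floor, at about (-19, -136) and (26, -132) mm in the same frame. The bush was standing on the disc at about 88 mm from the axis. The arm was clear of everything, and the last pictures show the pins where a quarter turn puts them.
- **Disagreements:** the top camera's detector missed the square in the last overview, though the square was plain to see in that picture. The wrist camera then found both offcuts. No check failed.

The orange and pink hex look-alikes were left alone.

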